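Set the iris ring of the upward-looking inspection camera

TASK

The inspection camera on the bench points straight up. Turn the slim silver iris ring in the middle of its lens, by the lever that sticks out of it, until the lever lines up with the red dot on the front ring. Do not touch the black focus ring below it or the black front ring above it, disturb nothing else on the bench, and leave the ring at rest there with the gripper clear.

Things in the scene. Friction and masses are not known exactly. Their poses are not given: they have to be found in the camera images.
- lens_axis (a point): point on the vertical lens axis, at the height of the lever's centre line, 100 mm above the bench. Its x axis points level to the back of the camera, away from the robot (yaw within 0.4 rad). The camera is fixed to the bench: aluminium base plate 130x130x12 mm, grey body 64x64 mm up to z = 58 mm, then the lens with its three rings, up to z = 132 mm
- lever_tip (a point): centre of the yellow 14 mm ball at the end of the lever, 88 mm from the lens axis. The lever is a level steel rod, 8 mm thick, 100 mm above the bench, pointing straight out from the silver iris ring (94 mm diameter, z = 94 to 106 mm); bare from 47 to 81 mm from the axis, free room below it down to the base plate. It lies on the robot's side of the lens
- ring_index (a point): point of the iris ring on the line from the lens axis to the lever tip, 40 mm from the axis, 100 mm above the bench (inside the ring, below the dots' circle). The lever is lined up when this point is under the red dot
- iris_ring (a joint): angle of the iris ring in rad, growing anticlockwise seen from above; 0 when the lever points along the camera's -x (toward the robot), stops at -1.2 and 1.2. It starts between -0.3 and 0.3, turns with light friction (about 2 N at the lever) and stays where it is left
- red_dot: The goal mark. It is a round painted dot, 10 mm across and 1 mm thick, on the flat top rim of the front ring, 40 mm from the lens axis, 132 mm above the bench; origin at its centre. The two dots sit about 43 degrees either side of the lever's mid position; which side is red varies.
- white_dot: The other mark, not to be used. It is a round painted dot, 10 mm across and 1 mm thick, on the flat top rim of the front ring, 40 mm from the lens axis, 132 mm above the bench; origin at its centre. The two dots sit about 43 degrees either side of the lever's mid position; which side is red varies.
- bottle_clean: bystander: white bottle with red cap, 40 mm diameter, 90 mm tall; origin under its centre
- tape_green_roll: bystander: green tape roll lying flat, 90 mm diameter, 18 mm high; origin under its centre
- loupe: bystander: black loupe, 49 mm diameter, 30 mm high; origin under its centre
- torque_driver: bystander: black torque screwdriver with orange band, lying, 162 mm long, 34 mm thick; origin under its centre
- focus_ring: fixed black ribbed ring below the iris ring, not to be touched: 94 mm diameter over its ribs, z = 68 to 92 mm; its origin is the centre of the camera's underside, on the bench
- front_ring: fixed black plain ring above the iris ring, not to be touched: 92 mm diameter, z = 108 to 132 mm, glass inside; its origin is the centre of the camera's underside, on the bench
Not all that is in view belongs to the job. There is more than one size of the part that bears lens_axis; the job needs the larger.

How it is judged:
At the end, for the whole second after the job is handed in: the lever points at the red dot: the ring's index point, 40 mm from the lens axis, lies within 5.5 mm (about 8 degrees) of the red dot seen from above, and the ring is at rest (horizontal distance between ring_index and red_dot below 0.0055 m and velocity of joint iris_ring between -0.05 and 0.05 rad/s); the robot touches nothing.
It fails at once if the robot touches the focus ring (over 2 N) (contact force between any of the fingers, the arm and focus_ring above 2 N).
It fails at once if the robot touches the front ring (over 2 N) (contact force between any of the fingers, the arm and front_ring above 2 N).
It fails at once if a bystander is moved by more than 20 mm (distance of any of bottle_clean, tape_green_roll, loupe, torque_driver from where it was at the start of the episode above 0.02 m).
It also fails if it takes over 40 s, if anything falls off the work surface, if the arm or the gripper's body presses on something with over 40 N, if the wrist force passes 120 N, or if a joint passes its speed limit or range.

ROBOT

A 7-joint arm with a two-finger parallel gripper is mounted at the origin on a cart in front of the work surface, level with it; the furniture and walls round the work are solid. World frame = base frame: x ahead of the robot, y to its left, z up, the work surface at z = 0. Lengths are in m, angles in rad, forces in N, time in s.
With the tool pointing down it reaches from about 0.35 to 0.9 m from the base axis. Payload 8.1 kg.
Tool frame: the origin (TCP) lies midway between the tips of the shut fingers; the grasp point (between the pads) lies 19 mm behind it; z points along the fingers, y is the line along which they close (so a half turn about z gives the same grasp; the last joint's range is limited). The gripper opens to 92 mm and grips with 3 to 60 N. Pads are 19 mm wide; open, the fingers measure 130 mm over their backs; the gripper's body (75 mm by 190 mm) begins 47 mm behind the grasp point.
Start: joints at [-1.216, 0.434, 0.025, 1.573, -0.012, 1.134, -0.075], TCP at [0.276, 0.561, 0.227] pointing down, gripper open.
Joint ranges: [-2.62, 2.62], [-0.44, 2.09], [-1.27, 1.32], [0.08, 2.57], [-1.32, 4.46], [0.12, 2], [-2.74, 2.74]. Speed limits (rad/s): [2.22, 2.22, 3.01, 3.01, 3.14, 3.14, 3.14].

INTERFACE

Orientations are given as a rotation vector (axis times angle).
In Python, from cell import observe, get_image, camera_model, sign_off, recognise, silhouettes gives the robot as it stands.
- The arm moves only by the tool apply_moves, never from a script. Its argument "motion" is a list of rows, each an object of numbers: "x", "y", "z": the shift along the world's x, y, z in cm; "yaw": the turn about the world's z in degrees; "hand": the opening, from -1 (shut) to 1 (fully open), so that 0 is half open. In form: [{"x": .., "y": .., "z": .., "yaw": .., "hand": ..}, ...]. A call has 1 to 10 rows; each row is the pose to reach, as a shift and turn from the pose commanded when the call began; what a row does not reach only later rows make up. A row lasts 1/8 s, in which the tool goes at most 62.5 mm and 10.7 degrees, less where a joint would pass 70% of its speed; a pose out of reach is approached as far as the arm can. A call with a gripper value outside its range is refused whole. The fingers move at their own pace and stop on an object; "newtons" is the grip in N (left out, the last holds). Time passes only in rows, so rows that repeat a pose let the fingers close. It gives the time, the measured TCP pose, the force, the opening and the grip force at its end, in the units of the state.
- observe(): the state, without advancing time (a new reading comes with each control period).
- get_image(name): name is "side" or "top" or "wrist"; returns the picture (420x560x3 uint8, blue, green, red); there is no depth.
- camera_model(name): a dict with "camera_matrix" (3x3 intrinsics, pixels), "T" (4x4, takes a point from camera to world coordinates). Camera axes: x right, y up, looking along -z (the intrinsics and any distortion apply to the point x, -y, -z); pixel columns grow to the right and rows downward; lengths in m; the calibration is good to about 2 mm. The wrist camera is an equidistant fisheye: a pixel r from the principal point sees the ray r / f radians off the axis. A picture is of the moment at which its call begins: read the wrist's pose just before it. camera_model takes no time and is no camera call; for the wrist camera it gives the pose at the moment of the call.
- sign_off(): hands the job in; it is judged then, once.
Trained networks look in the newest picture that a camera, given by its name, has taken for a name from the list of things; names that differ only in an ending like _2 or _b are one class to them, and where a whole thing is asked for, a point or a joint stands for the part that bears it (a point fixed in the world has none). Each returns a list of dicts, best first, with "p" (0 to 1); they miss things now and then, are a little off and sometimes report something else, mostly with a low value. They report only what shows in the picture. A call takes as long as a camera call. They do not tell look-alikes from the thing itself.
- recognise(query, camera): "rect" ([left, top, right, bottom] in pixels, round what is visible of it).
- silhouettes(query, camera): "mask" (420x560 bool, what is visible of it) and "rect" ([left, top, right, bottom] in pixels, round what is visible of it).
The state is a dict: "clock": time; "joints": joint angles; "dq": joint speeds; "joint_efforts": joint torques, N m; "position": TCP position; "ee_rot": TCP orientation; "force": force on the tool from outside, world axes, zero at the start; "ft_torque": the same for the moment, N m; "width": opening from 0.0 (shut) to 1.0 (fully open); "gripper_force": force on a finger pad.
Only numpy, scipy, OpenCV 4.12 (cv2) and the standard library are available. Lean on these libraries where they do the work, as an engineer would, in place of code of your own. Each camera call takes 0.05 s, during which the arm holds its last target. There are 200 camera calls.

## Working session

There is one attempt and no reset: what is moved stays moved. The work goes in short steps, Python scripts to look and compute and a tool call to move; the robot and the scene stay as the last step left them, time stands still between calls to the robot, and variables do not carry over. Pictures are saved under pics/ and viewed, at most 10 in all, crops included, and the job is handed in when it is done.

Besides the shell and the picture viewer there is one more tool, called after "Call:" as name([rows], argument=value, ...), one row to a line, values as JSON. apply_moves: Moves the arm, as the interface text tells. Its arguments: {"type":"object","properties":{"motion":{"type":"array","items":{"type":"object","properties":{"x":{"type":"number"},"y":{"type":"number"},"z":{"type":"number"},"yaw":{"type":"number"},"hand":{"type":"number"}}}},"newtons":{"type":"number"}},"required":["motion"]}

```bash
mkdir -p pics; python3 - <<'E'
from cell import *
import cv2,numpy as np
s=observe();print(s['clock'],s['position'],s['ee_rot'],s['width'])
ims=[]
for c in ['top','side']:
    im=get_image(c);cv2.imwrite(f'pics/{c}0.png',im)
    m=camera_model(c);print(c,np.round(m['camera_matrix'],1).tolist(),np.round(m['T'],3).tolist(),[k for k in m])
    for q in ['lever_tip','red_dot','white_dot','front_ring','lens_axis','iris_ring','bottle_clean','tape_green_roll','loupe','torque_driver']:
        print(q,[(np.round(d['rect']).tolist(),round(float(d['p']),2)) for d in recognise(q,c)[:3]])
E
```

```text
0.0 [0.27603695 0.56015959 0.22593859] [-7.12877599e-01 -3.05939376e+00  2.45259529e-03] 0.9967092341010737
top [[440.1, 0.0, 281.5], [0.0, 440.1, 208.5], [0.0, 0.0, 1.0]] [[-0.012, 0.991, -0.134, 0.378], [-1.0, -0.009, 0.019, 0.425], [0.018, 0.134, 0.991, 1.051], [0.0, 0.0, 0.0, 1.0]] ['camera_matrix', 'T']
lever_tip [([166.0, 206.0, 179.0, 245.0], 0.64), ([238.0, 187.0, 260.0, 210.0], 0.57), ([291.0, 213.0, 314.0, 250.0], 0.46)]
red_dot []
white_dot []
front_ring [([288.0, 185.0, 334.0, 222.0], 0.97), ([146.0, 198.0, 182.0, 230.0], 0.86), ([217.0, 227.0, 254.0, 266.0], 0.27)]
lens_axis [([276.0, 180.0, 338.0, 244.0], 0.88), ([149.0, 192.0, 199.0, 247.0], 0.58)]
iris_ring [([290.0, 214.0, 314.0, 247.0], 0.62)]
bottle_clean [([239.0, 191.0, 258.0, 208.0], 0.49)]
tape_green_roll [([218.0, 229.0, 253.0, 265.0], 0.66)]
loupe [([376.0, 135.0, 397.0, 154.0], 0.55)]
torque_driver [([386.0, 245.0, 398.0, 316.0], 0.63)]
side [[436.9, 0.0, 275.3], [0.0, 436.9, 200.6], [0.0, 0.0, 1.0]] [[-0.585, 0.481, -0.653, -0.185], [-0.811, -0.33, 0.483, 0.945], [0.017, 0.812, 0.583, 0.75], [0.0, 0.0, 0.0, 1.0]] ['camera_matrix', 'T']
lever_tip [([301.0, 203.0, 322.0, 214.0], 0.57), ([180.0, 254.0, 225.0, 268.0], 0.46)]
red_dot [([298.0, 207.0, 322.0, 214.0], 0.34)]
white_dot []
front_ring [([178.0, 239.0, 212.0, 268.0], 0.81), ([267.0, 209.0, 321.0, 253.0], 0.46)]
lens_axis [([269.0, 207.0, 321.0, 249.0], 0.95), ([167.0, 237.0, 228.0, 303.0], 0.73)]
iris_ring [([303.0, 204.0, 320.0, 216.0], 0.6), ([180.0, 261.0, 219.0, 268.0], 0.47)]
bottle_clean [([246.0, 229.0, 265.0, 249.0], 0.78)]
tape_green_roll [([249.0, 255.0, 289.0, 290.0], 0.91)]
loupe []
torque_driver [([380.0, 217.0, 426.0, 251.0], 0.65)]
```

```bash
python3 - <<'E'
import cv2,numpy as np
a=cv2.imread('pics/top0.png')[120:330,130:410]
cv2.imwrite('pics/topc.png',cv2.resize(a,None,fx=2.8,fy=2.8,interpolation=cv2.INTER_CUBIC))
a=cv2.imread('pics/side0.png')[180:320,150:340]
cv2.imwrite('pics/sidec.png',cv2.resize(a,None,fx=4,fy=4,interpolation=cv2.INTER_CUBIC))
E
```

```text
(no output)
```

View pics/topc.png

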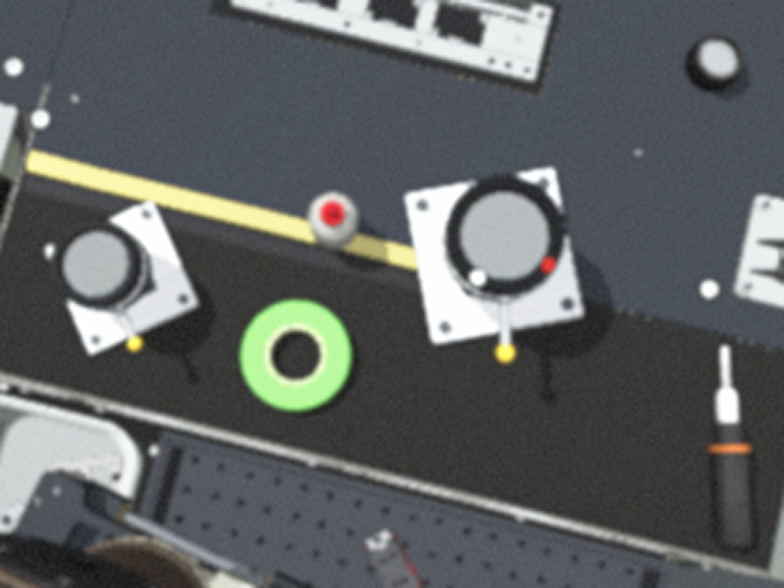

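View pics/sidec.png

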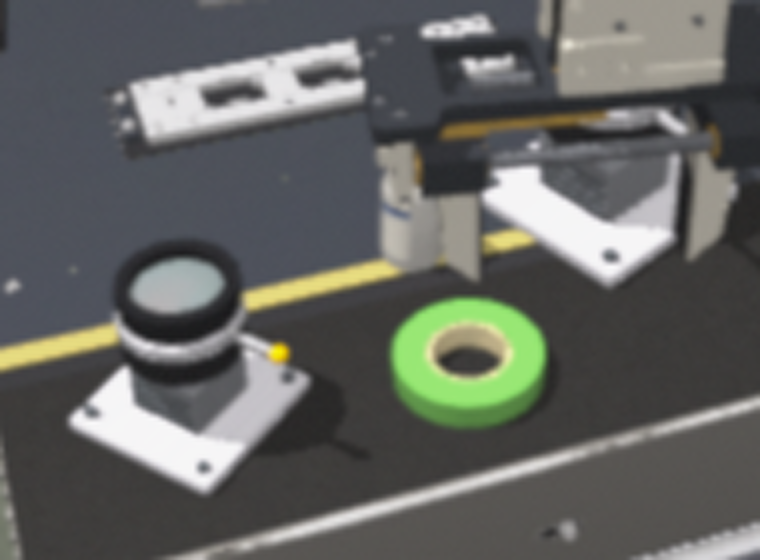

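The top view shows the larger camera at about crop (503,235). Its lever ball is at (505,352), the red dot at (548,265) and the white dot at (478,278). The camera to the left is the smaller look-alike.

```bash
cat > h.py <<'E'
import numpy as np,cv2
from cell import *
def px2w(c,u,v,z):
    m=camera_model(c);K=np.array(m['camera_matrix']);T=np.array(m['T'])
    d=T[:3,:3]@np.array([(u-K[0,2])/K[0,0],-(v-K[1,2])/K[1,1],-1.]);o=T[:3,3]
    return o+d*(z-o[2])/d[2]
def cen(im,mask,box):
    l,t,r,b=box;M=np.zeros(mask.shape,bool);M[t:b,l:r]=mask[t:b,l:r]
    v,u=np.nonzero(M);return u.mean(),v.mean(),len(u)
E
python3 - <<'E'
from h import *
im=cv2.imread('pics/top0.png');hsv=cv2.cvtColor(im,cv2.COLOR_BGR2HSV);H,S,V=[hsv[...,i].astype(int) for i in range(3)]
red=((H<8)|(H>172))&(S>120)&(V>90)
yel=(H>18)&(H<32)&(S>140)&(V>120)
r=cen(im,red,(315,205,335,225));y=cen(im,yel,(295,235,325,255));w=cen(im,(V>170)&(S<60),(296,214,305,223))
R=px2w('top',*r[:2],.132);Y=px2w('top',*y[:2],.100);W=px2w('top',*w[:2],.132)
print(r,y,w);print('red',R,'ball',Y,'white',W,np.linalg.norm(R-W),'expect',80*np.sin(np.radians(43)))
# axis candidates: bisector of R,W ; 40mm from both, away from robot
m=(R+W)/2;d=(R-W)[:2];h=np.linalg.norm(d)/2;n=np.array([-d[1],d[0]])/(2*h)
n*=np.sign(n[0]);C=m[:2]+n*np.sqrt(max(0,.04**2-h*h));print('axis dots',C,'ball dist',np.linalg.norm(Y[:2]-C))
# base plate corners at z=.012 by crop px
p=[(405,192),(555,168),(582,315),(434,345)]
Q=[px2w('top',130+a/2.8,120+b/2.8,.012) for a,b in p];print('plate',np.mean(Q,0),[np.linalg.norm(Q[i]-Q[i-1]).round(3) for i in range(4)], np.round(Q,3).tolist())
# front ring circle in crop
for n_,p_ in [('ringtop',(503,235))]: print(n_,px2w('top',130+p_[0]/2.8,120+p_[1]/2.8,.132))
for n_,u,v,z in [('bottle',248,199,.09),('tape',235.5,247,.018)]: print(n_,px2w('top',u,v,z))
C2=np.mean(Q,0)[:2]
for c in (C,C2):
  a=lambda P:np.degrees(np.arctan2(P[1]-c[1],P[0]-c[0]))%360
  print('ang ball,red,white',a(Y),a(R),a(W),np.linalg.norm(Y[:2]-c),np.linalg.norm(R[:2]-c),np.linalg.norm(W[:2]-c))
E
```

```text
(np.float64(325.125), np.float64(214.25), 24) (np.float64(309.96774193548384), np.float64(246.41935483870967), 31) (np.float64(300.68888888888887), np.float64(217.66666666666666), 45)
red [0.48908163 0.31555587 0.132     ] ball [0.4233588  0.34625124 0.1       ] white [0.48232853 0.36721925 0.132     ] 0.05210286603926854 expect 54.55986880499988
axis dots [0.51580235 0.34532168] ball dist 0.09244822267575394
plate [0.51224728 0.34561403 0.012     ] [np.float64(0.133), np.float64(0.131), np.float64(0.128), np.float64(0.128)] [[0.567, 0.421, 0.012], [0.587, 0.292, 0.012], [0.46, 0.272, 0.012], [0.436, 0.398, 0.012]]
ringtop [0.51135112 0.3477772  0.132     ]
bottle [0.52968104 0.4802354  0.09      ]
tape [0.42782107 0.51368809 0.018     ]
ang ball,red,white 179.4238857050877 228.08572475373435 146.80848895293443 0.09244822267575394 0.04000000000000001 0.04000000000000001
ang ball,red,white 179.5892721657806 232.37876157174776 144.1658218403344 0.08889076233316959 0.03794917365870352 0.03690416013041955
```

Call:
apply_moves([
  {"x": 3, "y": -4, "z": 0, "yaw": 5, "hand": 1},
  {"x": 6, "y": -7.5, "z": 0, "yaw": 10, "hand": 1},
  {"x": 9, "y": -11, "z": 0, "yaw": 15, "hand": 1},
  {"x": 12, "y": -14.5, "z": 0, "yaw": 20, "hand": 1},
  {"x": 15, "y": -18.5, "z": 0, "yaw": 25, "hand": 1},
  {"x": 16.8, "y": -21.3, "z": 0, "yaw": 25.7, "hand": 1},
  {"x": 16.8, "y": -21.3, "z": 0, "yaw": 25.7, "hand": 1},
  {"x": 16.8, "y": -21.3, "z": 0, "yaw": 25.7, "hand": 1},
])

```text
clock: 2.1
position: [0.4438, 0.3483, 0.2268]
ee_rot: [-0.014, -3.141, -0.001]
force: [-0.2, -0.7, 0.6]
width: 1.002
gripper_force: 0.0
```

```bash
python3 - <<'E'
from h import *
s=observe();print(s['position'],s['ee_rot'],s['joints'])
m=camera_model('wrist');im=get_image('wrist');cv2.imwrite('pics/w1.png',im)
np.savez('w1.npz',K=m['camera_matrix'],T=m['T']);print(np.round(m['camera_matrix'],1).tolist(),np.round(m['T'],3).tolist())
E
```

```text
[0.44384674 0.34829439 0.22682189] [-1.43387214e-02 -3.14129332e+00 -1.03723612e-03] [-7.60057131e-01  3.36616333e-01  5.82084916e-04  1.72390966e+00
 -9.67215381e-04  1.08080239e+00  8.02614546e-01]
[[325.2, 0.0, 278.0], [0.0, 325.2, 208.8], [0.0, 0.0, 1.0]] [[0.009, -0.958, -0.287, 0.366], [1.0, 0.008, 0.002, 0.35], [0.0, -0.287, 0.958, 0.386], [0.0, 0.0, 0.0, 1.0]]
```

View pics/w1.png

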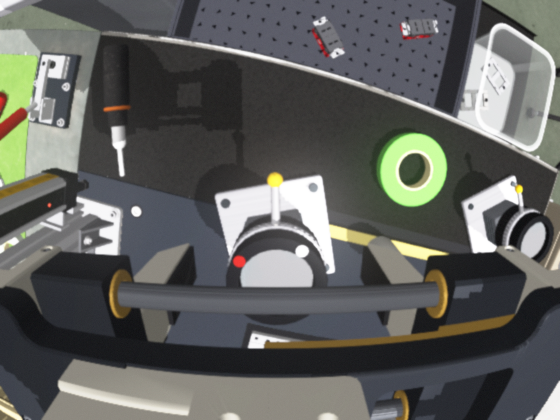

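The wrist view shows the ball at (275,180), the red dot at (239,261) and the white dot at (302,251). The lens is centred near (277,275). I'll refine the positions from this.

```bash
cat >> h.py <<'E'
def fish(m,u,v,z):
    K=np.array(m['K']);T=np.array(m['T'])
    a=np.array([u-K[0,2],v-K[1,2]])/K[0,0];r=np.hypot(*a)+1e-12
    d=T[:3,:3]@np.array([np.sin(r)*a[0]/r,-np.sin(r)*a[1]/r,-np.cos(r)]);o=T[:3,3]
    return o+d*(z-o[2])/d[2]
def analyse(f,npz,by,br,bw):
    from scipy.optimize import least_squares
    im=cv2.imread(f);m=np.load(npz);hsv=cv2.cvtColor(im,cv2.COLOR_BGR2HSV);H,S,V=[hsv[...,i].astype(int) for i in range(3)]
    y=cen(im,(H>18)&(H<32)&(S>140)&(V>120),by);r=cen(im,((H<8)|(H>172))&(S>120)&(V>90),br)
    Y=fish(m,*y[:2],.1);R=fish(m,*r[:2],.132);P=[Y,R];D=[.088,.04]
    if bw: w=cen(im,(V>190)&(S<60),bw);W=fish(m,*w[:2],.132);P.append(W);D.append(.04);print('white',w,W,'R-W',np.linalg.norm(R-W))
    c=least_squares(lambda c:[np.hypot(p[0]-c[0],p[1]-c[1])-d for p,d in zip(P,D)],[.512,.346]).x
    print('ball',y,Y,'red',r,R,'axis',c)
    for C in (c,[.512,.346]): print([round(np.degrees(np.arctan2(p[1]-C[1],p[0]-C[0]))%360,1) for p in P],[round(np.hypot(p[0]-C[0],p[1]-C[1]),4) for p in P])
E
python3 - <<'E'
from h import *
analyse('pics/w1.png','w1.npz',(265,170,286,190),(230,252,248,270),(293,243,311,259))
E
```

```text
white (np.float64(300.6477987421384), np.float64(251.8679245283019), 159) [0.48089626 0.36793533 0.132     ] R-W 0.05424629319926384
ball (np.float64(274.4117647058824), np.float64(178.91176470588235), 170) [0.42396834 0.34587194 0.1       ] red (np.float64(238.59558823529412), np.float64(260.9779411764706), 136) [0.48926998 0.31433924 0.132     ] axis [0.51307593 0.34569818]
[np.float64(179.9), np.float64(232.8), np.float64(145.4)] [np.float64(0.0891), np.float64(0.0394), np.float64(0.0391)]
[np.float64(180.1), np.float64(234.3), np.float64(144.8)] [np.float64(0.088), np.float64(0.039), np.float64(0.0381)]
```

Call:
apply_moves([
  {"x": 0.1, "y": -0.2, "z": -3, "yaw": 0.5, "hand": 1},
  {"x": 0.1, "y": -0.2, "z": -6.5, "yaw": 0.5, "hand": 1},
  {"x": 0.1, "y": -0.2, "z": -10, "yaw": 0.5, "hand": 1},
  {"x": 0.1, "y": -0.2, "z": -13, "yaw": 0.5, "hand": 1},
  {"x": 0.1, "y": -0.2, "z": -14.5, "yaw": 0.5, "hand": 1},
  {"x": 0.1, "y": -0.2, "z": -14.5, "yaw": 0.5, "hand": 0},
  {"x": 0.1, "y": -0.2, "z": -14.5, "yaw": 0.5, "hand": -0.6},
  {"x": 0.1, "y": -0.2, "z": -14.5, "yaw": 0.5, "hand": -0.6},
  {"x": 0.1, "y": -0.2, "z": -14.5, "yaw": 0.5, "hand": -0.6},
  {"x": 0.1, "y": -0.2, "z": -14.5, "yaw": 0.5, "hand": -0.6},
], newtons=5)

```text
clock: 3.4
position: [0.4454, 0.3457, 0.0821]
ee_rot: [0.001, 3.141, 0.001]
force: [0.4, 0.3, -0.3]
width: 0.509
gripper_force: 0.0
```

Call:
apply_moves([
  {"hand": -1},
  {"hand": -1},
  {"hand": -1},
  {"hand": -1},
  {"hand": -1},
  {"hand": -1},
  {"hand": -1},
  {"hand": -1},
], newtons=5)

```text
schema error: expected keys x, y, z, yaw, hand
```

Call:
apply_moves([
  {"x": 0, "y": 0, "z": 0, "yaw": 0, "hand": -1},
  {"x": 0, "y": 0, "z": 0, "yaw": 0, "hand": -1},
  {"x": 0, "y": 0, "z": 0, "yaw": 0, "hand": -1},
  {"x": 0, "y": 0, "z": 0, "yaw": 0, "hand": -1},
  {"x": 0, "y": 0, "z": 0, "yaw": 0, "hand": -1},
  {"x": 0, "y": 0, "z": 0, "yaw": 0, "hand": -1},
  {"x": 0, "y": 0, "z": 0, "yaw": 0, "hand": -1},
  {"x": 0, "y": 0, "z": 0, "yaw": 0, "hand": -1},
], newtons=5)

```text
clock: 4.4
position: [0.4452, 0.3457, 0.0817]
ee_rot: [-0.001, -3.142, -0.0]
force: [0.1, 1.5, -1.2]
width: 0.083
gripper_force: 5.0
```

Call:
apply_moves([
  {"x": 0.03, "y": -0.59, "z": 0, "yaw": 5, "hand": -1},
  {"x": 0.1, "y": -1.18, "z": 0, "yaw": 10, "hand": -1},
  {"x": 0.23, "y": -1.76, "z": 0, "yaw": 15, "hand": -1},
  {"x": 0.41, "y": -2.33, "z": 0, "yaw": 20, "hand": -1},
  {"x": 0.64, "y": -2.87, "z": 0, "yaw": 25, "hand": -1},
  {"x": 0.91, "y": -3.4, "z": 0, "yaw": 30, "hand": -1},
  {"x": 1.23, "y": -3.9, "z": 0, "yaw": 35, "hand": -1},
  {"x": 1.59, "y": -4.37, "z": 0, "yaw": 40, "hand": -1},
  {"x": 1.59, "y": -4.37, "z": 0, "yaw": 40, "hand": -1},
])

```text
clock: 5.52
position: [0.4618, 0.3019, 0.0818]
ee_rot: [-1.072, 2.952, 0.001]
force: [2.2, 1.1, -2.0]
width: 0.08
gripper_force: 5.0
```

Call:
apply_moves([
  {"x": 0.2, "y": -0.22, "z": 0, "yaw": 2.5, "hand": -1},
  {"x": 0.4, "y": -0.44, "z": 0, "yaw": 5, "hand": -1},
  {"x": 0.62, "y": -0.64, "z": 0, "yaw": 7.5, "hand": -1},
  {"x": 0.84, "y": -0.84, "z": 0, "yaw": 10, "hand": -1},
  {"x": 1.07, "y": -1.02, "z": 0, "yaw": 12.5, "hand": -1},
  {"x": 1.07, "y": -1.02, "z": 0, "yaw": 12.5, "hand": -1},
  {"x": 1.07, "y": -1.02, "z": 0, "yaw": 12.5, "hand": -1},
])

```text
clock: 6.4
position: [0.472, 0.2924, 0.0818]
ee_rot: [-1.386, 2.818, 0.001]
force: [2.4, 4.5, -5.1]
width: 0.083
gripper_force: 5.0
```

```bash
python3 - <<'E'
from h import *
s=observe();p=s['position'];print(p,s['force'],np.degrees(np.arctan2(p[1]-.3457,p[0]-.513))%360)
m=camera_model('wrist');im=get_image('wrist');cv2.imwrite('pics/w2.png',im)
np.savez('w2.npz',K=m['camera_matrix'],T=m['T'])
E
```

```text
[0.47200232 0.29240191 0.08177455] [ 2.41940783  4.50566184 -5.10483353] 232.4319804469202
```

View pics/w2.png

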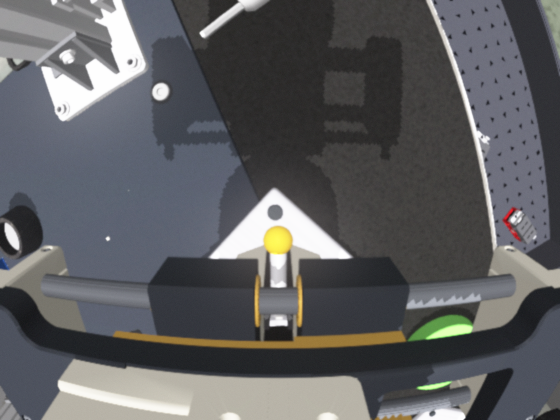

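The lever is between the pads, with the ball at (278,240). The dots are hidden by the gripper, so I'll release, go up and check.

Call:
apply_moves([
  {"x": 0, "y": 0, "z": 0, "yaw": 0, "hand": 0},
  {"x": 0, "y": 0, "z": 0, "yaw": 0, "hand": 0},
  {"x": 0, "y": 0, "z": 0, "yaw": 0, "hand": 0},
  {"x": 0, "y": 0, "z": 0, "yaw": 0, "hand": 0},
  {"x": 0, "y": 0, "z": 2, "yaw": 0, "hand": 0},
  {"x": 0, "y": 0, "z": 5, "yaw": 0, "hand": 0},
  {"x": 0, "y": 0, "z": 9, "yaw": 0, "hand": 0},
  {"x": 0, "y": 0, "z": 13, "yaw": 0, "hand": 0},
  {"x": 0, "y": 0, "z": 15, "yaw": 0, "hand": 0.5},
  {"x": 0, "y": 0, "z": 15, "yaw": 0, "hand": 1},
])

```text
clock: 7.7
position: [0.4726, 0.2923, 0.2333]
ee_rot: [-1.387, 2.815, 0.001]
force: [-0.6, -0.2, -0.6]
width: 0.668
gripper_force: 0.0
```

```bash
python3 - <<'E'
from h import *
s=observe();print(s['position'],s['force'])
m=camera_model('wrist');im=get_image('wrist');cv2.imwrite('pics/w3.png',im)
np.savez('w3.npz',K=m['camera_matrix'],T=m['T'])
E
```

```text
[0.47256697 0.2922547  0.23325702] [-0.56292186 -0.18480477 -0.64876322]
```

View pics/w3.png

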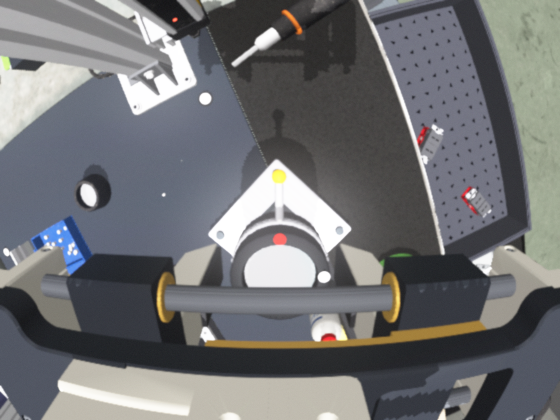

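The ball is at (279,176), the red dot at (280,240) and the lens centre at about (280,272), so all three line up. I'll check the numbers.

```bash
python3 - <<'E'
from h import *
analyse('pics/w3.png','w3.npz',(268,165,290,188),(270,231,290,249),(315,268,333,286))
E
```

```text
white (np.float64(323.6166666666667), np.float64(276.51666666666665), 120) [0.47940418 0.36950568 0.132     ] R-W 0.05525763632795184
ball (np.float64(278.44086021505376), np.float64(175.01075268817203), 93) [0.45914125 0.27546709 0.1       ] red (np.float64(279.35897435897436), np.float64(238.48717948717947), 117) [0.4884585 0.3149949 0.132    ] axis [0.51212151 0.34648953]
[np.float64(233.3), np.float64(233.1), np.float64(144.9)] [np.float64(0.0886), np.float64(0.0394), np.float64(0.04)]
[np.float64(233.2), np.float64(232.8), np.float64(144.2)] [np.float64(0.0881), np.float64(0.0389), np.float64(0.0402)]
```

The lever is at 233.3° and the red dot at 233.1°.

```bash
python3 -c "
from cell import *
print(sign_off())"
```

```text
the job is handed in; nothing more can be done
None
```

The job is handed in: by my last measurement the iris lever is within about 0.2° of the red dot, and the gripper is open and raised clear of the lens; the sign-off returned no verdict.

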